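# Hang a sauce pot in the sauce rail

## Robot

A 6-joint arm with a two-finger parallel gripper is mounted at the origin on the work surface. World frame = base frame: x ahead of the robot, y to its left, z up, the work surface at z = 0. Lengths are in m, angles in degrees, forces in N, time in s.
With the tool pointing down it reaches from about 0.325 to 0.775 m from the base axis. Payload 5.5 kg.
Tool frame: the origin (TCP) lies on the centre line of the jaws, within the pads' length; the fingertips stand r.tip_reach ahead of it and the grasp point (between the pads) lies 5 mm behind it (r.tip_reach is the distance from the TCP to the fingertips, in m); z points along the fingers, y is the direction in which the jaws open and shut (so a half turn about z gives the same grasp; the last joint's range is limited). The gripper opens to 88 mm and grips with 3 to 60 N. Pads are 20 mm wide; open, the fingers measure 115 mm over their backs; the gripper's body (75 mm by 178 mm) begins 61 mm behind the grasp point.
Start: joints at [-80.14, 5.22, 70.514, -0, 104.267, -3.249], TCP at [0.136, -0.584, 0.237] pointing down, gripper open.
Joint ranges: [-164.24, 164.24], [-49.07, 125.15], [9.68, 141.18], [-86.29, 266.29], [3.28, 154.24], [-151.56, 151.56]. Speed limits (degrees/s): [147.25, 147.25, 172.46, 180, 180, 180].

## Interface

Orientations are given as a 3x3 rotation matrix whose columns are the frame's x, y, z axes.
In Python, from cell import r, vision, job_done gives the robot as it stands.
- The arm moves only by the tool jog_arm, never from a script. Its argument "motion" is a list of rows, each an object of numbers: "tx", "ty", "tz": the shift along the tool's x, y, z in m; "spin": the turn about the tool's z in units of 5 degrees (1.0 is 5 degrees). A call has 1 to 10 rows; each row is the pose to reach, as a shift and turn from the pose commanded when the call began, along the tool's axes at that moment; what a row does not reach only later rows make up. A row lasts 1/10 s, in which the tool goes at most 50 mm and 8.59 degrees, less where a joint would pass 70% of its speed; a pose out of reach is approached as far as the arm can. A call with a gripper value outside its range is refused whole. "grip" is the finger opening in m, from 0 to 0.0878, set as the call begins (left out, the last holds). The fingers move at their own pace and stop on an object; "newtons" is the grip in N (left out, the last holds). Time passes only in rows, so rows that repeat a pose let the fingers close. It gives the time, the measured TCP pose, the force and the opening at its end, in the units of the state.
- r.read_state(): the state, without advancing time (a new reading comes with each control period).
- vision.snapshot(name): name is "scene" or "top"; returns a dict with "img" (400x640x3 uint8, red, green, blue), "fx", "fy", "cx", "cy" (pixels), "extrinsics" (4x4, takes a point from camera to world coordinates). Camera axes: x right, y up, looking along -z (the intrinsics and any distortion apply to the point x, -y, -z); pixel columns grow to the right and rows downward; lengths in m; the calibration is good to about 2 mm. A picture is of the moment at which its call begins. There is no depth.
- job_done(): hands the job in, once; it reports no verdict.
The state is a dict: "time": time; "q": joint angles; "dq": joint speeds; "effort": joint torques, N m; "tool_pos": TCP position; "tool_rot": TCP orientation; "force": force on the tool from outside, world axes, zero at the start; "ft_torque": the same for the moment, N m; "width": finger opening in m.
Only numpy, scipy, OpenCV 4.12 (cv2) and the standard library are available. Lean on these libraries where they do the work, as an engineer would, in place of code of your own. Each camera call takes 0.05 s, during which the arm holds its last target. There are 200 camera calls.

## Task

Put the lidded steel sauce pot away in the sauce rail, in the one round opening of the row that fits it, where its tub goes through and its wide rim rests all round on the rail's top. Keep the pot upright, lower it in rather than dropping it, and let go of it.

Things in the scene. Friction and masses are not known exactly. Their poses are not given: they have to be found in the camera images.
- pot_center (a point): Loose round steel pot, lid fixed on, upright, 108 mm tall, 0.26-0.49 kg. Tub 60 mm deep, diameter 52 mm at the foot widening to 66 mm under the rim; rim 98 mm in diameter, 4 mm thick; lid 3 mm; black upright knob on its axis, diameter 26 mm, 41 mm tall, to grip by. Point: on the axis, 54 mm above the foot (rim's underside 6 mm above it, knob 13 to 54 mm above, middle of the grip 37 mm). z up.
- well_small (a point): Smallest of three round openings, 46 mm in diameter, in a row graded by size along the sauce rail: a fixed bare-metal box 150 x 310 mm, 85 mm high, hollow under its 6 mm top plate. Point: centre of the opening, level with the rail's top, 85 mm above the table. z up, y along the row from large to small.
- well_middle (a point): Middle opening of that row, 80 mm in diameter, 80 mm from the small one centre to centre. Point: its centre, level with the rail's top, 85 mm above the table. Axes as for the small one.
- well_large (a point): Largest opening of that row, 110 mm in diameter, 115 mm from the middle one centre to centre. Point: its centre, level with the rail's top, 85 mm above the table. Axes as for the small one.

How it is judged (in metres and radians):
On the way:
1. the pot, still held, is lowered into the matching opening to more than half the depth of its tub (horizontal distance between pot_center and well_middle below 0.015 m and z of pot_center in the frame of well_middle below 0.024 m and contact force between the fingers and pot above 0.5 N), for 0.1 s.
At the end, for the whole second after the job is handed in: The pot hangs at rest in the 80 mm opening: its axis within 12 mm of the opening's centre, its rim within about 6 mm of lying on the rail's top, upright within 10 degrees (horizontal distance between pot_center and well_middle below 0.012 m and z of pot_center in the frame of well_middle between -0.012 and 0.001 m and angle between pot_center's own z axis and vertical below 0.175 rad and linear speed of pot below 0.03 m/s); the robot touches nothing.
It fails at once if the pot is tipped by more than 35 degrees (angle between pot_center's own z axis and vertical above 0.61 rad).
It also fails if it takes over 35 s, if anything falls off the work surface, if the arm or the gripper's body presses on something with over 40 N, if the wrist force passes 120 N, or if a joint passes its speed limit or range.

## Working session

There is one attempt and no reset: what is moved stays moved. The work goes in short steps, Python scripts to look and compute and a tool call to move; the robot and the scene stay as the last step left them, time stands still between calls to the robot, and variables do not carry over. Pictures are saved under pics/ and viewed, about 8 in all and at most 12, crops included, and the job is handed in when it is done.

Besides the shell and the picture viewer there is one more tool, called after "Request:" as name([rows], argument=value, ...), one row to a line, values as JSON. jog_arm: Moves the arm, as the interface text tells. Its arguments: {"type":"object","properties":{"motion":{"type":"array"},"grip":{"type":"number"},"newtons":{"type":"number"}},"required":["motion"]}

```bash
mkdir -p pics
python3 - <<'E'
from cell import r, vision
import cv2,numpy as np
for n in ("scene","top"):
    s=vision.snapshot(n); cv2.imwrite(f"pics/{n}0.png",s["img"][:,:,::-1])
    print(n,s["fx"],s["fy"],s["cx"],s["cy"],[k for k in s]); print(np.round(s["extrinsics"],4).tolist())
st=r.read_state(); print(st["time"],st["tool_pos"],np.round(st["tool_rot"],3).tolist(),r.tip_reach,st["width"])
E
```

```text
scene 424.31621881348985 424.31621881348985 320.9656438495053 199.46120059936555 ['img', 'fx', 'fy', 'cx', 'cy', 'extrinsics']
[[-0.8154, -0.4025, 0.416, 0.9686], [0.5785, -0.5409, 0.6105, 0.619], [-0.0207, 0.7385, 0.6739, 0.7753], [0.0, 0.0, 0.0, 1.0]]
top 502.5106123264245 502.5106123264245 321.15846005075355 197.53850252979572 ['img', 'fx', 'fy', 'cx', 'cy', 'extrinsics']
[[-0.017, 0.9821, -0.1878, 0.3224], [-0.9994, -0.0226, -0.0277, -0.0058], [-0.0314, 0.1873, 0.9818, 1.2838], [0.0, 0.0, 0.0, 1.0]]
0.1 [ 0.13603228 -0.58411633  0.23561479] [[0.974, 0.227, -0.0], [0.227, -0.974, 0.002], [0.0, -0.002, -1.0]] 0.014 0.08814004328495398
```

View pics/scene0.png

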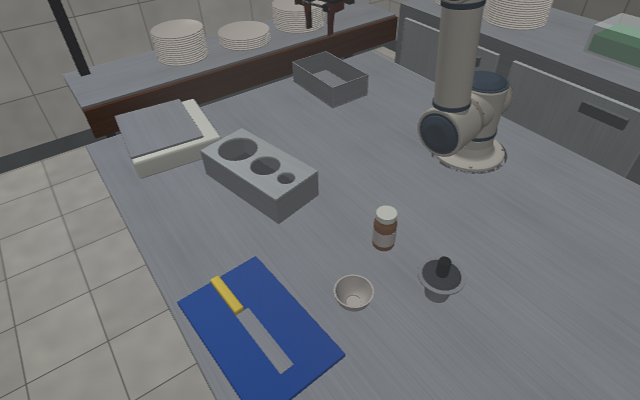

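View pics/top0.png

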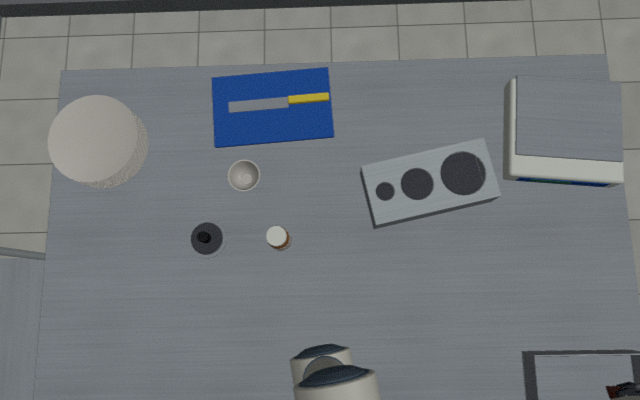

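The scene view shows the pot at about (442,275) with its knob at (444,266), and the rail at about (260,172) with its three openings. The top view shows the pot lid at (207,238), the knob at (204,237), and the openings at (385,191), (417,184) and (463,173). Next I'll measure these with masks.

```bash
cat > h.py <<'E'
import numpy as np,cv2
from cell import r,vision
def ray(s,u,v):
    E=np.array(s["extrinsics"]); d=E[:3,:3]@np.array([(u-s["cx"])/s["fx"],-(v-s["cy"])/s["fy"],-1]); return E[:3,3],d
def plane(s,u,v,z):
    o,d=ray(s,u,v); return o+d*(z-o[2])/d[2]
def tri(a,b):
    A=[];y=[]
    for o,d in (a,b):
        d=d/np.linalg.norm(d);P=np.eye(3)-np.outer(d,d);A.append(P);y.append(P@o)
    return np.linalg.lstsq(np.vstack(A),np.hstack(y),rcond=None)[0]
def blobs(s,box,lo,hi,amin=60):
    u0,v0,u1,v1=box;g=cv2.cvtColor(s["img"],cv2.COLOR_RGB2GRAY)[v0:v1,u0:u1]
    m=((g>=lo)&(g<=hi)).astype(np.uint8)
    out=[]
    for c in cv2.findContours(m,cv2.RETR_EXTERNAL,cv2.CHAIN_APPROX_NONE)[0]:
        if cv2.contourArea(c)>=amin:
            e=cv2.fitEllipse(c);out.append((e[0][0]+u0,e[0][1]+v0,e[1],cv2.contourArea(c)))
    return out
E
python3 - <<'E'
from h import *
t=vision.snapshot("top");s=vision.snapshot("scene")
g=cv2.cvtColor(t["img"],cv2.COLOR_RGB2GRAY)
print(g[184,365:495:2]); print(g[238,184:230]); 
for b in blobs(t,(364,140,498,215),0,75): print("hole",np.round(b[:2],1),np.round(b[2],1),b[3],np.round(plane(t,b[0],b[1],.085),4))
for b in blobs(t,(185,215,232,262),0,75): print("lid",np.round(b[:2],1),np.round(b[2],1),b[3],np.round(plane(t,b[0],b[1],.067),4))
for b in blobs(t,(185,215,232,262),0,30,15): print("knob",np.round(b[:2],1),np.round(b[2],1),b[3],np.round(plane(t,b[0],b[1],.108),4))
a=cv2.resize(t["img"][205:270,175:240],None,fx=6,fy=6,interpolation=0);c=cv2.resize(s["img"][245:310,410:475],None,fx=6,fy=6,interpolation=0)
cv2.imwrite("pics/crop1.png",np.hstack([a,c])[:,:,::-1])
E
```

```text
[ 94 143 141 139 143 142 136  79  58  55  52  59  58 106 139 140 140 141
  63  58  56  58  52  53  53  56  55  61  56  59  52  55  55  48  97 141
 145 141 141 126  52  56  54  56  60  57  50  59  59  54  56  55  58  58
  51  55  54  52  54 113 143 142 146 145 143]
[118 118 119 120 120 122 105  58  47  54  57  52  53  39  22  29  23  29
  35  23  32  21  24  16   8  10  21  41  50  56  54  54  55  54  60  58
  49  52  81 111 123 123 118 118 118 118]
hole [460.4 206.7] [ 2.4 75. ] 103.0 [ 0.5217 -0.3059  0.085 ]
hole [384.6 191. ] [16.4 17.3] 221.0 [ 0.5643 -0.1264  0.085 ]
hole [416.6 183.6] [29.9 31.1] 727.5 [ 0.5808 -0.2045  0.085 ]
hole [462.6 173.1] [41.3 43.9] 1421.0 [ 0.6043 -0.3168  0.085 ]
lid [206.2 238.1] [29.7 31.5] 732.0 [0.4606 0.3116 0.067 ]
knob [203.7 237. ] [10.1 13.2] 101.0 [0.4588 0.3069 0.108 ]
```

View pics/crop1.png

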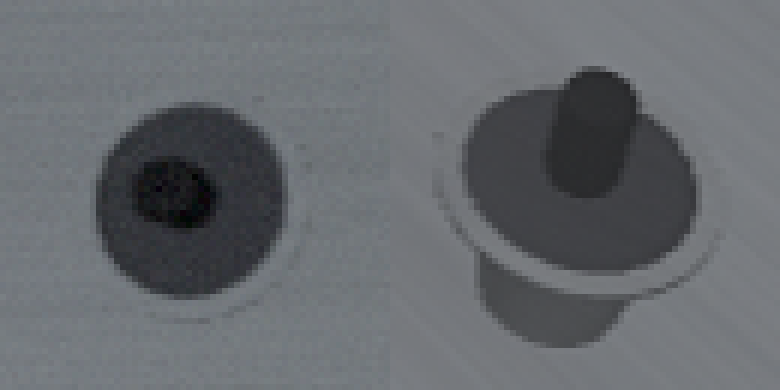

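Hole spacings come out at 79.8 mm and 114.7 mm (80 and 115 expected). In the crops the lid disc is centred at top (206.2,238.1) and about scene (441.7,274.8). I'll move off around the front of the base.

Request:
jog_arm([
  {"tx": 0.043,"ty": -0.024},
  {"tx": 0.086,"ty": -0.049},
  {"tx": 0.129,"ty": -0.073},
  {"tx": 0.172,"ty": -0.097},
  {"tx": 0.215,"ty": -0.122},
  {"tx": 0.258,"ty": -0.146},
  {"tx": 0.301,"ty": -0.17},
  {"tx": 0.344,"ty": -0.194},
  {"tx": 0.387,"ty": -0.219},
  {"tx": 0.43,"ty": -0.243},
], grip=0.06, newtons=35)

```text
invalid input
```

Run:
```python
from h import *
s=vision.snapshot("scene")
print(plane(s,441.7,274.8,.067))
for b in blobs(s,(410,245,475,310),0,75): print("lid",np.round(b[:2],1),np.round(b[2],1),b[3],np.round(plane(s,b[0],b[1],.067),4))
for b in blobs(s,(410,245,475,310),0,52,30): print("knob",np.round(b[:2],1),np.round(b[2],1),b[3],np.round(plane(s,b[0],b[1],.088),4))
for b in blobs(s,(215,135,300,188),0,95,30): print("hole",np.round(b[:2],1),np.round(b[2],1),b[3],np.round(plane(s,b[0],b[1],.085),4))
st=r.read_state(); print(st["time"],st["tool_pos"],np.round(st["q"],0))
```

```text
[0.46502594 0.31337228 0.067     ]
lid [441.6 273.8] [30.7 37.5] 889.0 [0.4633 0.3114 0.067 ]
knob [443.1 267. ] [13.1 21.7] 217.0 [0.463  0.3106 0.088 ]
hole [285.7 178. ] [10.  16.3] 126.5 [ 0.5677 -0.1269  0.085 ]
hole [228.8 177.6] [16.5 47.3] 465.0 [ 0.6848 -0.2164  0.085 ]
hole [264.8 165.5] [16.8 28.6] 375.5 [ 0.5849 -0.2046  0.085 ]
hole [237.2 149.1] [20.8 38. ] 619.5 [ 0.6096 -0.3163  0.085 ]
0.25 [ 0.13604527 -0.5842543   0.23611014] [-80.   5.  71.  -0. 104.  -3.]
```

Request:
jog_arm([
  {"tx": 0.043,"ty": -0.024,"tz": 0,"spin": 0},
  {"tx": 0.086,"ty": -0.049,"tz": 0,"spin": 0},
  {"tx": 0.129,"ty": -0.073,"tz": 0,"spin": 0},
  {"tx": 0.172,"ty": -0.097,"tz": 0,"spin": 0},
  {"tx": 0.215,"ty": -0.122,"tz": 0,"spin": 0},
  {"tx": 0.258,"ty": -0.146,"tz": 0,"spin": 0},
  {"tx": 0.301,"ty": -0.17,"tz": 0,"spin": 0},
  {"tx": 0.344,"ty": -0.194,"tz": 0,"spin": 0},
  {"tx": 0.387,"ty": -0.219,"tz": 0,"spin": 0},
  {"tx": 0.43,"ty": -0.243,"tz": 0,"spin": 0},
], grip=0.06, newtons=35)

```text
time: 1.25
tool_pos: [0.501, -0.2484, 0.2367]
tool_rot: [[0.974, 0.227, 0.0], [0.227, -0.974, -0.0], [0.0, 0.0, -1.0]]
force: [2.0, -1.1, 0.5]
width: 0.06
```

Request:
jog_arm([
  {"tx": 0.007,"ty": -0.044,"tz": 0,"spin": 0},
  {"tx": 0.014,"ty": -0.089,"tz": 0,"spin": 0},
  {"tx": 0.022,"ty": -0.133,"tz": 0,"spin": 0},
  {"tx": 0.029,"ty": -0.178,"tz": 0,"spin": 0},
  {"tx": 0.036,"ty": -0.222,"tz": 0,"spin": 0},
  {"tx": 0.043,"ty": -0.266,"tz": 0,"spin": 0},
  {"tx": 0.05,"ty": -0.311,"tz": 0,"spin": 0},
  {"tx": 0.058,"ty": -0.355,"tz": 0,"spin": 0},
  {"tx": 0.065,"ty": -0.4,"tz": 0,"spin": 0},
  {"tx": 0.072,"ty": -0.444,"tz": 0,"spin": 0},
])

```text
time: 2.25
tool_pos: [0.4686, 0.2005, 0.2367]
tool_rot: [[0.974, 0.227, 0.0], [0.227, -0.974, 0.0], [0.0, -0.0, -1.0]]
force: [0.9, -0.6, -0.0]
width: 0.06
```

Request:
jog_arm([
  {"tx": 0.007,"ty": -0.04,"tz": 0,"spin": 0},
  {"tx": 0.013,"ty": -0.08,"tz": 0,"spin": 0},
  {"tx": 0.019,"ty": -0.11,"tz": 0.02,"spin": 0},
  {"tx": 0.019,"ty": -0.11,"tz": 0.05,"spin": 0},
  {"tx": 0.019,"ty": -0.11,"tz": 0.085,"spin": 0},
  {"tx": 0.019,"ty": -0.11,"tz": 0.085,"spin": 0},
])

```text
time: 2.85
tool_pos: [0.4602, 0.309, 0.1455]
tool_rot: [[0.974, 0.227, -0.009], [0.227, -0.974, -0.005], [-0.01, 0.003, -1.0]]
force: [-0.4, -0.6, -1.3]
width: 0.0599
```

Run:
```python
from h import *
t=vision.snapshot("top");s=vision.snapshot("scene")
st=r.read_state();print(st["time"],st["tool_pos"],st["force"])
a=cv2.resize(t["img"][195:280,165:250],None,fx=4.6,fy=4.6,interpolation=0);c=cv2.resize(s["img"][225:310,400:485],None,fx=4.6,fy=4.6,interpolation=0)
cv2.imwrite("pics/crop2.png",np.hstack([a,c])[:,:,::-1])
```

```text
2.95 [0.46246573 0.30979293 0.1517078 ] [0.60977122 0.2531028  1.03321002]
```

View pics/crop2.png

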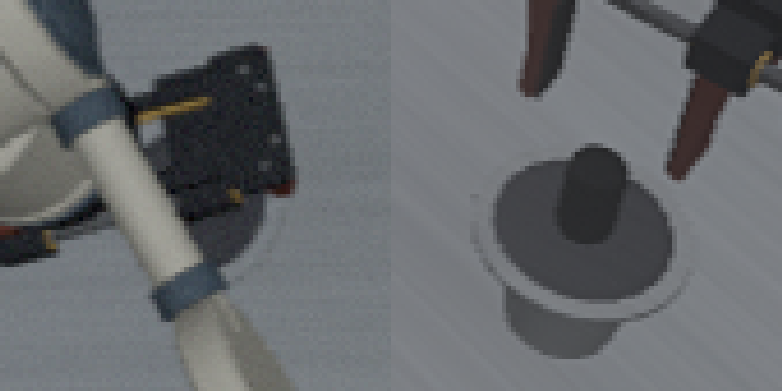

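The open fingers straddle the knob: tips at crop (530,95) and (677,178), knob top at (595,155). I'll descend and grip.

Request:
jog_arm([
  {"tx": 0,"ty": -0.001,"tz": 0.02,"spin": 0},
  {"tx": 0,"ty": -0.001,"tz": 0.04,"spin": 0},
  {"tx": 0,"ty": -0.001,"tz": 0.055,"spin": 0},
  {"tx": 0,"ty": -0.001,"tz": 0.064,"spin": 0},
  {"tx": 0,"ty": -0.001,"tz": 0.064,"spin": 0},
  {"tx": 0,"ty": -0.001,"tz": 0.064,"spin": 0},
])

```text
time: 3.55
tool_pos: [0.463, 0.3112, 0.0888]
tool_rot: [[0.974, 0.227, 0.001], [0.227, -0.974, 0.001], [0.001, -0.0, -1.0]]
force: [-0.3, 0.3, 0.7]
width: 0.0598
```

Request:
jog_arm([
  {"tx": 0,"ty": 0,"tz": 0,"spin": 0},
  {"tx": 0,"ty": 0,"tz": 0,"spin": 0},
  {"tx": 0,"ty": 0,"tz": 0,"spin": 0},
  {"tx": 0,"ty": 0,"tz": 0,"spin": 0},
  {"tx": 0,"ty": 0,"tz": 0,"spin": 0},
  {"tx": 0,"ty": 0,"tz": 0,"spin": 0},
  {"tx": 0,"ty": 0,"tz": 0,"spin": 0},
], grip=0.0, newtons=35)

```text
time: 4.25
tool_pos: [0.4626, 0.3109, 0.0878]
tool_rot: [[0.974, 0.227, 0.0], [0.227, -0.974, -0.0], [0.0, 0.0, -1.0]]
force: [0.8, -1.9, 0.8]
width: 0.0253
```

Request:
jog_arm([
  {"tx": 0,"ty": 0,"tz": -0.015,"spin": 0},
  {"tx": 0,"ty": 0,"tz": -0.035,"spin": 0},
  {"tx": 0,"ty": 0,"tz": -0.06,"spin": 0},
  {"tx": 0,"ty": 0,"tz": -0.085,"spin": 0},
  {"tx": 0,"ty": 0,"tz": -0.11,"spin": 0},
  {"tx": 0,"ty": 0,"tz": -0.13,"spin": 0},
  {"tx": 0,"ty": 0,"tz": -0.13,"spin": 0},
  {"tx": 0,"ty": 0,"tz": -0.13,"spin": 0},
])

```text
time: 5.05
tool_pos: [0.4624, 0.311, 0.2172]
tool_rot: [[0.974, 0.227, -0.0], [0.227, -0.974, -0.0], [-0.0, 0.0, -1.0]]
force: [0.5, -0.4, -4.6]
width: 0.0256
```

Request:
jog_arm([
  {"tx": 0,"ty": 0.012,"tz": 0,"spin": 0},
  {"tx": 0,"ty": 0.035,"tz": 0,"spin": 0},
  {"tx": 0,"ty": 0.065,"tz": 0,"spin": 0},
  {"tx": 0,"ty": 0.1,"tz": 0,"spin": 0},
  {"tx": 0,"ty": 0.135,"tz": 0,"spin": 0},
  {"tx": 0,"ty": 0.17,"tz": 0,"spin": 0},
  {"tx": 0,"ty": 0.205,"tz": 0,"spin": 0},
  {"tx": 0,"ty": 0.24,"tz": 0,"spin": 0},
  {"tx": 0,"ty": 0.265,"tz": 0,"spin": 0},
  {"tx": 0,"ty": 0.28,"tz": 0,"spin": 0},
])

```text
time: 6.05
tool_pos: [0.5255, 0.0356, 0.2158]
tool_rot: [[0.974, 0.224, -0.003], [0.224, -0.974, -0.001], [-0.003, 0.0, -1.0]]
force: [-0.6, 0.5, -5.3]
width: 0.0254
```

Request:
jog_arm([
  {"tx": 0,"ty": 0.02,"tz": 0,"spin": 0},
  {"tx": 0,"ty": 0.05,"tz": 0,"spin": 0},
  {"tx": 0,"ty": 0.085,"tz": 0,"spin": 0},
  {"tx": 0,"ty": 0.12,"tz": 0,"spin": 0},
  {"tx": 0,"ty": 0.155,"tz": 0,"spin": 0},
  {"tx": 0,"ty": 0.19,"tz": 0,"spin": 0},
  {"tx": 0,"ty": 0.22,"tz": 0,"spin": 0},
  {"tx": 0,"ty": 0.24,"tz": 0,"spin": 0},
  {"tx": 0,"ty": 0.249,"tz": 0,"spin": 0},
  {"tx": 0,"ty": 0.249,"tz": 0,"spin": 0},
])

```text
time: 7.05
tool_pos: [0.5824, -0.2046, 0.2168]
tool_rot: [[0.974, 0.226, -0.001], [0.226, -0.974, 0.001], [-0.001, -0.001, -1.0]]
force: [0.2, 0.8, -4.9]
width: 0.0252
```

Request:
jog_arm([
  {"tx": 0,"ty": 0,"tz": 0.015,"spin": 0},
  {"tx": 0,"ty": 0,"tz": 0.027,"spin": 0},
  {"tx": 0,"ty": 0,"tz": 0.027,"spin": 0},
  {"tx": 0,"ty": 0,"tz": 0.027,"spin": 0},
])

```text
time: 7.45
tool_pos: [0.5821, -0.2032, 0.1896]
tool_rot: [[0.974, 0.228, -0.002], [0.228, -0.974, 0.001], [-0.001, -0.001, -1.0]]
force: [0.2, 0.5, -3.7]
width: 0.0253
```

Run:
```python
from h import *
t=vision.snapshot("top");s=vision.snapshot("scene")
st=r.read_state();print(st["time"],st["tool_pos"],st["force"],st["width"])
c=cv2.resize(s["img"][85:225,195:335],None,fx=4.2,fy=4.2,interpolation=0)
cv2.imwrite("pics/crop3.png",c[:,:,::-1])
```

```text
7.55 [ 0.58262139 -0.20381615  0.19110679] [ 0.17024242 -1.00586375 -4.62670663] 0.025702825044639062
```

View pics/crop3.png

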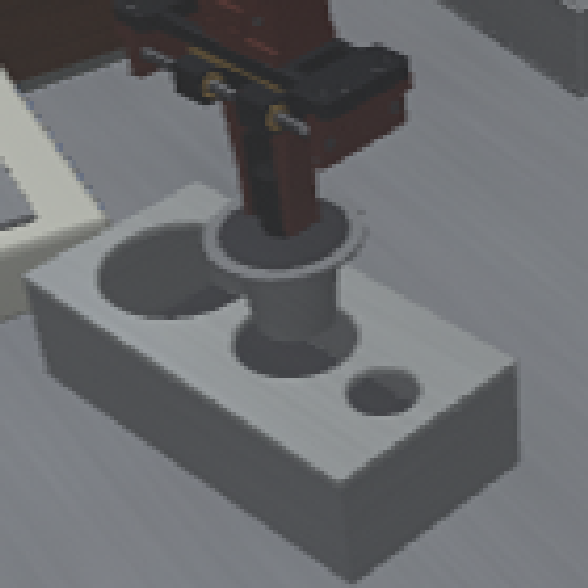

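The pot hangs upright over the middle opening. Its foot is at about crop (294,307), which drops to about (294,332) at rail level, against an opening centre of about (294,327). That's 2–3 mm, well inside the clearance, so I'll lower it.

Request:
jog_arm([
  {"tx": 0,"ty": 0,"tz": 0.012,"spin": 0},
  {"tx": 0,"ty": 0,"tz": 0.024,"spin": 0},
  {"tx": 0,"ty": 0,"tz": 0.036,"spin": 0},
  {"tx": 0,"ty": 0,"tz": 0.047,"spin": 0},
  {"tx": 0,"ty": 0,"tz": 0.057,"spin": 0},
  {"tx": 0,"ty": 0,"tz": 0.064,"spin": 0},
  {"tx": 0,"ty": 0,"tz": 0.07,"spin": 0},
  {"tx": 0,"ty": 0,"tz": 0.07,"spin": 0},
  {"tx": 0,"ty": 0,"tz": 0.07,"spin": 0},
])

```text
time: 8.45
tool_pos: [0.5826, -0.2043, 0.1209]
tool_rot: [[0.974, 0.227, 0.0], [0.227, -0.974, -0.0], [0.0, 0.0, -1.0]]
force: [-0.0, -0.5, -4.4]
width: 0.0259
```

Request:
jog_arm([
  {"tx": 0,"ty": 0,"tz": 0.002,"spin": 0},
  {"tx": 0,"ty": 0,"tz": 0.004,"spin": 0},
  {"tx": 0,"ty": 0,"tz": 0.006,"spin": 0},
  {"tx": 0,"ty": 0,"tz": 0.007,"spin": 0},
  {"tx": 0,"ty": 0,"tz": 0.007,"spin": 0},
])

```text
time: 8.95
tool_pos: [0.5824, -0.2042, 0.1133]
tool_rot: [[0.974, 0.227, -0.0], [0.227, -0.974, 0.0], [-0.0, -0.0, -1.0]]
force: [0.3, 0.0, -4.6]
width: 0.0252
```

Run:
```python
from h import *
s=vision.snapshot("scene")
st=r.read_state();print(st["time"],st["tool_pos"],st["force"],st["width"])
c=cv2.resize(s["img"][85:225,195:335],None,fx=4.2,fy=4.2,interpolation=0)
cv2.imwrite("pics/crop4.png",c[:,:,::-1])
```

```text
9.0 [ 0.58242699 -0.20419705  0.11348209] [-0.0708298  -0.62155556 -4.92665827] 0.02540007573779278
```

View pics/crop4.png

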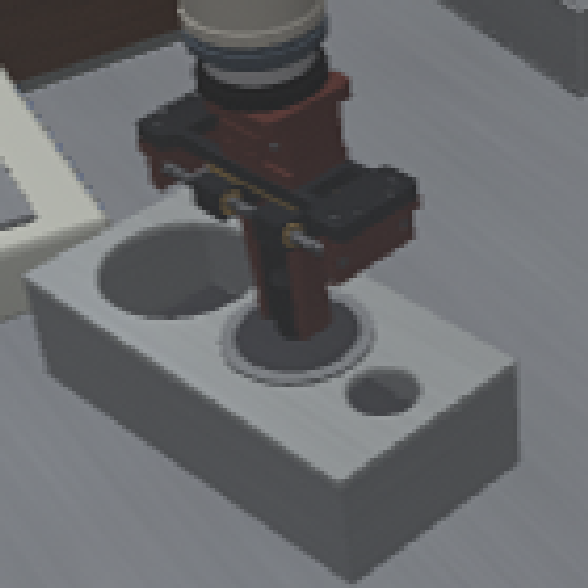

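The rim almost lies on the rail, centred at about crop (297,335). The weight still hangs in the gripper, so I'll lower until contact.

Request:
jog_arm([
  {"tx": 0,"ty": 0,"tz": 0.001,"spin": 0},
  {"tx": 0,"ty": 0,"tz": 0.0015,"spin": 0},
  {"tx": 0,"ty": 0,"tz": 0.0015,"spin": 0},
  {"tx": 0,"ty": 0,"tz": 0.0015,"spin": 0},
])

```text
time: 9.4
tool_pos: [0.5827, -0.2043, 0.1128]
tool_rot: [[0.974, 0.227, 0.001], [0.227, -0.974, -0.0], [0.001, 0.0, -1.0]]
force: [-0.4, 0.3, -1.5]
width: 0.0256
```

Contact: the load in the gripper has dropped from 4.6 to 1.5 N. Opening, then straight up.

Request:
jog_arm([
  {"tx": 0,"ty": 0,"tz": 0,"spin": 0},
  {"tx": 0,"ty": 0,"tz": 0,"spin": 0},
  {"tx": 0,"ty": 0,"tz": 0,"spin": 0},
  {"tx": 0,"ty": 0,"tz": 0,"spin": 0},
  {"tx": 0,"ty": 0,"tz": 0,"spin": 0},
  {"tx": 0,"ty": 0,"tz": 0,"spin": 0},
  {"tx": 0,"ty": 0,"tz": 0,"spin": 0},
], grip=0.06)

```text
time: 10.1
tool_pos: [0.5825, -0.2042, 0.1121]
tool_rot: [[0.974, 0.227, -0.0], [0.227, -0.974, 0.0], [-0.0, -0.0, -1.0]]
force: [-0.1, -0.3, 0.5]
width: 0.06
```

Request:
jog_arm([
  {"tx": 0,"ty": 0,"tz": -0.01,"spin": 0},
  {"tx": 0,"ty": 0,"tz": -0.03,"spin": 0},
  {"tx": 0,"ty": 0,"tz": -0.06,"spin": 0},
  {"tx": 0,"ty": 0,"tz": -0.1,"spin": 0},
  {"tx": 0,"ty": 0,"tz": -0.14,"spin": 0},
  {"tx": 0,"ty": 0,"tz": -0.16,"spin": 0},
  {"tx": 0,"ty": 0,"tz": -0.16,"spin": 0},
])

```text
time: 10.8
tool_pos: [0.5834, -0.2046, 0.2777]
tool_rot: [[0.974, 0.227, 0.008], [0.227, -0.974, -0.003], [0.007, 0.005, -1.0]]
force: [0.5, 1.3, 0.6]
width: 0.0601
```

Run:
```python
from h import *
s=vision.snapshot("scene")
st=r.read_state();print(st["time"],st["tool_pos"],st["force"],st["width"])
for b in blobs(s,(240,140,292,188),0,85,60): print("lid",np.round(b[:2],1),np.round(b[2],1),b[3],np.round(plane(s,b[0],b[1],.092),4))
c=cv2.resize(s["img"][85:225,195:335],None,fx=4.2,fy=4.2,interpolation=0)
cv2.imwrite("pics/crop5.png",c[:,:,::-1])
```

```text
10.85 [ 0.58302132 -0.20441897  0.27444599] [-0.68787714 -0.23626477 -0.82478487] 0.059758060824761
lid [284.9 178.4] [ 9.3 14. ] 99.5 [ 0.5745 -0.1191  0.092 ]
lid [264.9 162.2] [23.2 26.7] 440.0 [ 0.5814 -0.2086  0.092 ]
lid [246.6 148.5] [16.7 20.2] 235.0 [ 0.5911 -0.2936  0.092 ]
```

View pics/crop5.png

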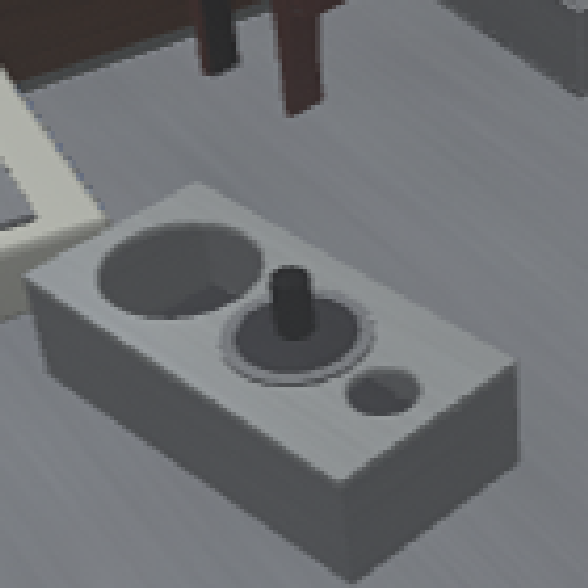

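The pot sits upright in the middle opening: rim flat all round at crop (297,337), knob vertical at (292,300), and the fingers well clear. Handing in.

```bash
python3 -c "
from cell import job_done; job_done()"
```

```text
the job is handed in; nothing more can be done
```

I gripped the pot by its knob, carried it upright to the sauce rail and lowered it into the 80 mm middle opening. I let go only after the rim took the weight: the load in the gripper fell from about 4.6 N to 1.5 N. I then raised the arm straight up and handed the job in at about 11 s.

- **Final picture:** the rim lies flat all round on the rail, the knob is vertical, and the fingers are well clear.
- **Position:** the tool let go at (0.5825, -0.204), against a measured opening centre of about (0.582, -0.2045), so about 1 mm off.
- **Disagreements:** the last lid fit came out 4 mm off in y, mainly because its mask took in the knob. The two cameras differed by 2–4 mm in x. Both are well inside the 12 mm tolerance.
- **Refused call:** the first move was rejected as invalid input because I left out `tz` and `spin`; it moved nothing.

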